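# Find and release the latched key on a microscope lamp control pad

## Robot

A 6-joint arm with a two-finger parallel gripper is mounted at the origin on the work surface. World frame = base frame: x ahead of the robot, y to its left, z up, the work surface at z = 0. Lengths are in m, angles in rad, forces in N, time in s.
With the tool pointing down it reaches from about 0.2 to 0.875 m from the base axis. Payload 3.4 kg.
Tool frame: the origin (TCP) lies midway between the tips of the shut fingers; the grasp point (between the pads) lies 19 mm behind it; z points along the fingers, y is the line along which they close (so a half turn about z gives the same grasp; the last joint's range is limited). The gripper opens to 94 mm and grips with 3 to 60 N. Pads are 16 mm wide; open, the fingers measure 119 mm over their backs; the gripper's body (75 mm by 177 mm) begins 78 mm behind the grasp point.
Start: joints at [-1.295, 0.276, 1.505, -0, 1.361, -0.121], TCP at [0.222, -0.53, 0.205] pointing down, gripper open.
Joint ranges: [-2.89, 2.89], [-0.75, 2.08], [0.22, 2.7], [-1.18, 4.32], [0.11, 2.71], [-2.7, 2.7]. Speed limits (rad/s): [2.57, 2.57, 3.14, 3.14, 3.14, 3.14].

## Interface

Orientations are given as a rotation vector (axis times angle).
In Python, from station import bot gives the robot as it stands.
- The arm moves only by the tool apply_moves, never from a script. Its argument "increments" is one flat list of numbers, 7 for each row, row after row: the shift along the tool's x, y, z in units of 40 mm (1.0 is 40 mm), then the turn, a rotation vector about the tool's x, y, z in rad, then the gripper's target within -1 to 1 (fully open at 1, half-way at 0, shut at -1). A call has exactly 8 rows; each row is the pose to reach, as a shift and turn from the pose commanded when the call began, along the tool's axes at that moment; what a row does not reach only later rows make up. A row lasts 1/8 s, in which the tool goes at most 62.5 mm and 10.7 degrees, less where a joint would pass 70% of its speed; a pose out of reach is approached as far as the arm can. A call with a gripper value outside its range is refused whole. The fingers move at their own pace and stop on an object; the grip force is fixed at half the most. Time passes only in rows, so rows that repeat a pose let the fingers close, or fill a call up. It gives the time, the measured TCP pose, the force, the opening and the grip force at its end, in the units of the state.
- bot.read_state(): the state, without advancing time (a new reading comes with each control period).
- bot.get_image(name): name is "scene" or "top"; returns the picture (400x640x3 uint8, blue, green, red); there is no depth.
- bot.calibration(name): a dict with "camera_matrix" (3x3 intrinsics, pixels), "R" (3x3) and "t" (3): a world point X has camera coordinates R X + t. Camera axes: x right, y down, z forward; pixel columns grow to the right and rows downward; lengths in m; the calibration is good to about 2 mm. A picture is of the moment at which its call begins. calibration takes no time and is no camera call.
- bot.hand_in(): hands the job in; it is judged then, once.
Trained networks look in the newest picture that a camera, given by its name, has taken for a name from the list of things; names that differ only in an ending like _2 or _b are one class to them, and where a whole thing is asked for, a point or a joint stands for the part that bears it (a point fixed in the world has none). Each returns a list of dicts, best first, with "conf" (0 to 1); they miss things now and then, are a little off and sometimes report something else, mostly with a low value. They report only what shows in the picture. A call takes as long as a camera call.
- bot.trace(camera, thing): "mask" (400x640 bool, what is visible of it) and "at" ([column, row] in pixels, amid what is visible of it).
- bot.mark_of(camera, thing): "at" ([column, row] in pixels: a listed point, or the origin of a listed thing).
The state is a dict: "time": time; "joints": joint angles; "dq": joint speeds; "tau": joint torques, N m; "position": TCP position; "tool_rot": TCP orientation; "wrist_force": force on the tool from outside, world axes, zero at the start; "wrist_torque": the same for the moment, N m; "grip_width": finger opening in m; "grasp_force": force on a finger pad.
Only numpy, scipy, OpenCV 4.12 (cv2) and the standard library are available. Lean on these libraries where they do the work, as an engineer would, in place of code of your own. Each camera call takes 0.05 s, during which the arm holds its last target. There are 200 camera calls.

## Task

One of the four identical keys on the microscope's lamp control pad has been left latched down. Starting at the key beside the blue stripe and going along the row, tap all four lightly with a fingertip, so lightly that no key is pressed home or released, to feel which one is latched; then press that one so that it releases and all four keys stand fully up. Leave the bottle, slide box and eyepiece where they are.

Things in the scene. Friction and masses are not known exactly. Their poses are not given: they have to be found in the camera images.
- pad: Microscope lamp control pad, fixed to the bench: light grey box, 110 mm (its x, front to back) by 270 mm (its y, along the row) by 45 mm high. Origin: centre of its underside, z up. Flat top 45 mm above the bench, with a blue stripe across the +y end and four identical square grey keys in a row, 50 mm apart, on a dark strip.
- key1: The first key (beside the blue stripe) of the row: grey square cap, 28 x 28 mm. Origin: centre of the cap's top (moves with the key), at x 0, y +75 mm on the pad; 59 mm above the bench when up. Moves straight down, 8 mm at most, on a spring: 1.5 N to start, 0.75 N more per mm, 7.5 N at the bottom (all four keys alike). An up key pressed over 6 mm deep (6 N) counts as pressed home.
- key2: The second key of the row: grey square cap, 28 x 28 mm. Origin: centre of the cap's top (moves with the key), at x 0, y +25 mm on the pad; 59 mm above the bench when up. Exactly one of the four keys, any of them, is latched: its top stays 4 mm lower than the others' and does not give under about 4.5 N.
- key3: The third key of the row: grey square cap, 28 x 28 mm. Origin: centre of the cap's top (moves with the key), at x 0, y -25 mm on the pad; 59 mm above the bench when up. The latched key lets go when pushed at least 2.5 mm below its latched height (over 6.5 N; 8 N takes it to the bottom, 4 mm below) and springs fully up as the finger leaves.
- key4: The fourth key of the row: grey square cap, 28 x 28 mm. Origin: centre of the cap's top (moves with the key), at x 0, y -75 mm on the pad; 59 mm above the bench when up. The gap between neighbouring caps is 22 mm.
- bottle_mid (a point): Loose amber dropper bottle with black cap, 40 mm across, 75 mm tall, standing beyond the pad. The point is half-way up its axis.
- slidebox_mid (a point): Loose blue slide box, 85 x 60 x 30 mm high, lying beyond the pad. The point is its centre.
- eyepiece_mid (a point): Loose microscope eyepiece, bright metal barrel with a black top, 40 mm across, 45 mm tall, standing on the robot's side of the pad. The point is half-way up its axis.

How it is judged:
By the outcome, as a careful person would: the job done as asked, in the order asked, and still so for the second after the job is handed in, with the robot touching nothing.
It also fails if it takes over 58 s, if anything falls off the work surface, if the arm or the gripper's body presses on something with over 40 N, if the wrist force passes 120 N, or if a joint passes its speed limit or range.

## Working session

There is one attempt and no reset: what is moved stays moved. The work goes in short steps, Python scripts to look and compute and a tool call to move; the robot and the scene stay as the last step left them, time stands still between calls to the robot, and variables do not carry over. Pictures are saved under pics/ and viewed, at most 10 in all, crops included, and the job is handed in when it is done.

Besides the shell and the picture viewer there is one more tool, called after "Request:" as name(argument=value, ...), one argument or row to a line, values as JSON. apply_moves: Moves the arm, as the interface text tells. Its arguments: {"type":"object","properties":{"increments":{"type":"array","items":{"type":"number"}}},"required":["increments"]}

```bash
mkdir -p pics
cat > h.py <<'E'
import numpy as np, cv2
from station import bot
def ray(cam,px,z):
    c=bot.calibration(cam);K=np.array(c["camera_matrix"]);R=np.array(c["R"]);t=np.array(c["t"])
    d=R.T@np.linalg.solve(K,[px[0],px[1],1.]);o=-R.T@t
    return o+d*(z-o[2])/d[2]
E
python3 - <<'E'
from h import *
for n in("scene","top"): cv2.imwrite(f"pics/{n}0.png",bot.get_image(n))
for n in("top","scene"):
    for th,z in(("pad",0),("key1",.059),("key2",.059),("key3",.059),("key4",.059),("bottle_mid",.0375),("slidebox_mid",.015),("eyepiece_mid",.0225)):
        for r in bot.mark_of(n,th)[:4]: print(n,th,round(r["conf"],2),np.round(r["at"],1),ray(n,r["at"],z).round(4))
s=bot.read_state();print(s)
E
```

```text
top pad 0.75 [357.4 234.9] [ 0.5007 -0.0069  0.    ]
top key1 0.77 [348.5 232.2] [0.5016 0.0134 0.059 ]
top key1 0.74 [378.2 229.3] [ 0.5066 -0.0429  0.059 ]
top key1 0.49 [398.8 224.2] [ 0.516  -0.0821  0.059 ]
top key2 0.77 [348.5 232.2] [0.5016 0.0134 0.059 ]
top key2 0.74 [378.2 229.3] [ 0.5066 -0.0429  0.059 ]
top key2 0.49 [398.8 224.2] [ 0.516  -0.0821  0.059 ]
top key3 0.77 [348.5 232.2] [0.5016 0.0134 0.059 ]
top key3 0.74 [378.2 229.3] [ 0.5066 -0.0429  0.059 ]
top key3 0.49 [398.8 224.2] [ 0.516  -0.0821  0.059 ]
top key4 0.77 [348.5 232.2] [0.5016 0.0134 0.059 ]
top key4 0.74 [378.2 229.3] [ 0.5066 -0.0429  0.059 ]
top key4 0.49 [398.8 224.2] [ 0.516  -0.0821  0.059 ]
top bottle_mid 0.78 [371.  172.3] [ 0.6216 -0.0339  0.0375]
top slidebox_mid 0.68 [319.2 173. ] [0.626  0.0694 0.015 ]
top eyepiece_mid 0.72 [389.8 279.1] [ 0.413  -0.0667  0.0225]
scene pad 0.91 [275.7 171.2] [ 0.4953 -0.0197 -0.    ]
scene key1 0.66 [290.1 154.9] [0.5048 0.0139 0.059 ]
scene key1 0.63 [235. 160.] [ 0.5242 -0.094   0.059 ]
scene key1 0.51 [265.7 155. ] [ 0.5074 -0.0349  0.059 ]
scene key1 0
[... 942 characters left out ...]
me': 0.9, 'joints': array([-1.29501998e+00,  2.75892904e-01,  1.50490464e+00, -2.15637785e-05,
        1.36069378e+00, -1.20994480e-01]), 'dq': array([-3.22090452e-04,  3.26925178e-04,  4.12437835e-03,  2.00541950e-04,
       -3.63560496e-05,  3.99603871e-05]), 'tau': array([ 7.66598987e-05, -4.04442215e+01, -2.37498379e+01,  7.03348964e-02,
        2.46902840e-02,  5.24919074e-06]), 'position': array([ 0.22220372, -0.53036704,  0.20549521]), 'tool_rot': array([ 3.07987163e+00,  6.19152734e-01, -2.07218380e-05]), 'wrist_force': array([-0.05363966,  0.23767372,  0.11544536]), 'wrist_torque': array([-0.00728549, -0.03748487,  0.02272233]), 'grasp_force': 0.0, 'grip_width': 0.09412180807291853}
```

View pics/top0.png

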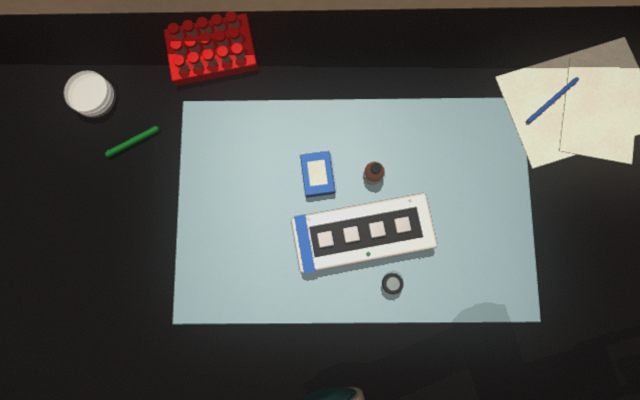

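View pics/scene0.png

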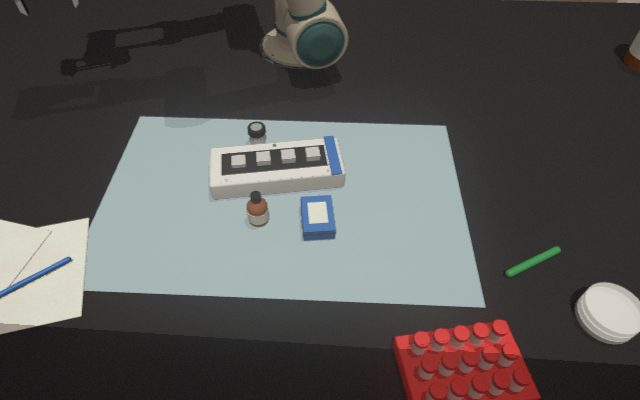

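The top view shows the pad with its blue stripe at the left (about 304,243). The keys run from key1 (325,240) to key4 (402,225). Next I'll refine those pixel positions.

Run:
```python
from h import *
from scipy import ndimage
im=cv2.imread("pics/top0.png");g=im.min(2).astype(float)
P=[]
for c in((325,240),(351,234),(377,229),(402,225)):
    u,v=c;w=g[v-13:v+14,u-13:u+14]
    lab,_=ndimage.label(w>130); l=lab[13,13]; m=lab==l
    y,x=ndimage.center_of_mass(m); px=(x+u-13,y+v-13); p=ray("top",px,.059);P.append(p);print(np.round(px,1),m.sum(),p.round(4))
P=np.array(P)[:,:2]; k=np.array([75,25,-25,-75])/1e3
d=(k[:,None]*(P-P.mean(0))).sum(0)/(k**2).sum(); print("centre",P.mean(0),"dir",d,np.linalg.norm(d))
d/=np.linalg.norm(d);a=np.arctan2(d[1],d[0]);print("pad yaw deg",np.degrees(a)-90)
from scipy.spatial.transform import Rotation as Ro
s=bot.read_state();R=Ro.from_rotvec(s["tool_rot"]).as_matrix();print(R.round(3))
print("key targets",[(P.mean(0)+q*d).round(4) for q in k])
# bring tool x along row
t0=np.degrees(np.arctan2(R[1,0],R[0,0]));print("tool x yaw",t0)
p1=np.r_[P.mean(0)+.075*d,.105]; print("move units",R.T@(p1-s["position"])/.04)
```

```text
[325.  238.5] 209 [0.49   0.0578 0.059 ]
[351.  233.7] 206 [0.4987 0.0087 0.059 ]
[376.8 228.8] 209 [ 0.5076 -0.0403  0.059 ]
[402.4 224.2] 203 [ 0.516  -0.0889  0.059 ]
centre [ 0.5030645  -0.01566608] dir [-0.17390327  0.97852742] 0.9938602840054441
pad yaw deg 10.07735365802398
[[ 0.922  0.386  0.   ]
 [ 0.386 -0.922 -0.   ]
 [-0.     0.    -1.   ]]
key targets [array([0.4899, 0.0582]), array([0.4987, 0.0089]), array([ 0.5074, -0.0403]), array([ 0.5162, -0.0895])]
tool x yaw 22.733551609232205
move units [ 11.85953368 -10.98411979   2.51091003]
```

Request:
apply_moves(
  increments=[0.74,-0.69,0,0,0,-0.085,-1,1.48,-1.37,0,0,0,-0.17,-1,2.22,-2.06,0,0,0,-0.255,-1,2.96,-2.75,0,0,0,-0.34,-1,3.7,-3.43,0,0,0,-0.42,-1,4.45,-4.12,0,0,0,-0.505,-1,5.2,-4.8,0,0,0,-0.59,-1,5.93,-5.49,0,0,0,-0.675,-1],
)

```text
time: 1.9
position: [0.3566, -0.235, 0.2057]
tool_rot: [2.698, 1.607, 0.0]
wrist_force: [0.6, -0.5, -0.4]
grip_width: 0.0173
grasp_force: 0.0
```

Request:
apply_moves(
  increments=[1.0,-0.07,0,0,0,-0.085,-1,2.0,-0.15,0,0,0,-0.17,-1,3.0,-0.22,0,0,0,-0.255,-1,4.1,-0.3,0.3,0,0,-0.34,-1,5.2,-0.37,0.7,0,0,-0.43,-1,6.2,-0.45,1.2,0,0,-0.51,-1,7.2,-0.52,1.6,0,0,-0.6,-1,8.06,-0.58,2.0,0,0,-0.675,-1],
)

```text
time: 2.9
position: [0.4907, 0.0595, 0.1251]
tool_rot: [2.013, 2.411, 0.001]
wrist_force: [0.9, -0.4, 0.5]
grip_width: 0.0003
grasp_force: 0.0
```

Request:
apply_moves(
  increments=[0,0,0,0,0,0,-1,0,0,0,0,0,0,-1,0,0,0,0,0,0,-1,0,0,0,0,0,0,-1,0,0,0,0,0,0,-1,0,0,0,0,0,0,-1,0,0,0,0,0,0,-1,0,0,0,0,0,0,-1],
)

```text
time: 3.9
position: [0.49, 0.058, 0.1254]
tool_rot: [2.018, 2.408, -0.0]
wrist_force: [0.3, 0.8, -0.3]
grip_width: 0.0003
grasp_force: 0.0
```

```bash
cat > st.py <<'E'
from h import *
import sys
from scipy.spatial.transform import Rotation as Ro
s=bot.read_state();R=Ro.from_rotvec(s["tool_rot"]).as_matrix()
K=dict(zip("1234",[(.4899,.0582),(.4987,.0089),(.5074,-.0403),(.5162,-.0895)]))
p=s["position"];print("t",s["time"],p.round(4),"yaw",np.degrees(np.arctan2(R[1,0],R[0,0])).round(2),"F",s["wrist_force"].round(2),"grip",s["grip_width"])
for k in sys.argv[1:]: print(k,"units",(R.T@(np.r_[K[k],.0625]-p)/.04).round(3))
E
python3 st.py 1 2
python3 - <<'E'
from h import *
for n in("top","scene"):
    im=bot.get_image(n); c=im[190:290,270:450] if n=="top" else im[90:220,190:370]
    cv2.imwrite(f"pics/{n}1.png",cv2.resize(c,None,fx=4,fy=4,interpolation=cv2.INTER_CUBIC))
E
```

```text
t 3.9 [0.49   0.058  0.1254] yaw 100.09 F [ 0.26  0.82 -0.35] grip 0.00026359546192525796
1 units [ 0.004 -0.002  1.573]
2 units [-1.248e+00 -1.000e-03  1.573e+00]
```

View pics/scene1.png

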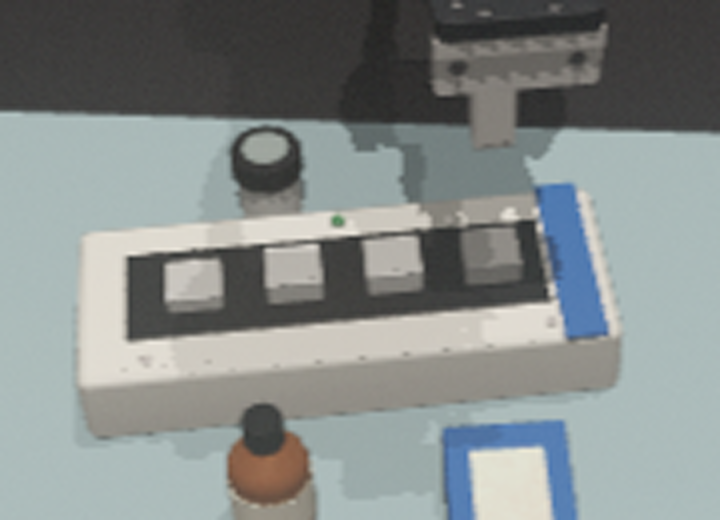

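The scene camera shows the shut fingers above key1, the one beside the stripe. All four keys are visible, and key4 may be slightly lower than the rest. I'll descend to just above key1, then make a light contact.

Request:
apply_moves(
  increments=[0,0,0.4,0,0,0,-1,0,0,0.9,0,0,0,-1,0,0,1.3,0,0,0,-1,0,0,1.5,0,0,0,-1,0,0,1.55,0,0,0,-1,0,0,1.55,0,0,0,-1,0,0,1.55,0,0,0,-1,0,0,1.55,0,0,0,-1],
)

```text
time: 5.0
position: [0.4904, 0.058, 0.0639]
tool_rot: [2.017, 2.408, 0.001]
wrist_force: [0.4, 0.8, -0.5]
grip_width: 0.0003
grasp_force: 0.0
```

```bash
cat > f.py <<'E'
from h import *
F=[];Z=[]
for i in range(6):
    bot.get_image("top");s=bot.read_state();F.append(s["wrist_force"]);Z.append(s["position"])
print("t",s["time"],"F",np.mean(F,0).round(2),"sd",np.std(F,0).round(2),"pos",np.mean(Z,0).round(4))
E
python3 f.py
```

```text
t 5.3 F [ 0.09 -0.09  0.01] sd [0.63 0.25 0.31] pos [0.4902 0.058  0.0636]
```

Request:
apply_moves(
  increments=[0,0,0.03,0,0,0,-1,0,0,0.06,0,0,0,-1,0,0,0.09,0,0,0,-1,0,0,0.12,0,0,0,-1,0,0,0.15,0,0,0,-1,0,0,0.15,0,0,0,-1,0,0,0.15,0,0,0,-1,0,0,0.15,0,0,0,-1],
)

```text
time: 6.3
position: [0.49, 0.058, 0.0575]
tool_rot: [2.018, 2.408, -0.0]
wrist_force: [-0.5, -0.2, 2.9]
grip_width: 0.0006
grasp_force: 1.3
```

```bash
python3 f.py
```

```text
t 6.6 F [-0.7  -0.29  2.73] sd [0.75 0.32 0.41] pos [0.49   0.058  0.0575]
```

Key1 pushes back 2.7 N at 57.5 mm, so it is standing up. Next is key2.

Request:
apply_moves(
  increments=[0,0,-0.2,0,0,0,-1,0,0,-0.4,0,0,0,-1,0,0,-0.4,0,0,0,-1,-0.4,0,-0.4,0,0,0,-1,-0.85,0,-0.4,0,0,0,-1,-1.25,0,-0.4,0,0,0,-1,-1.25,0,-0.3,0,0,0,-1,-1.25,0,-0.2,0,0,0,-1],
)

```text
time: 7.6
position: [0.4985, 0.0086, 0.065]
tool_rot: [-2.018, -2.407, 0.0]
wrist_force: [0.2, 0.7, 0.0]
grip_width: 0.0004
grasp_force: 0.0
```

Request:
apply_moves(
  increments=[0,0,0.05,0,0,0,-1,0,0,0.1,0,0,0,-1,0,0,0.14,0,0,0,-1,0,0,0.17,0,0,0,-1,0,0,0.2,0,0,0,-1,0,0,0.2,0,0,0,-1,0,0,0.2,0,0,0,-1,0,0,0.2,0,0,0,-1],
)

```text
time: 8.6
position: [0.4987, 0.009, 0.0575]
tool_rot: [-2.018, -2.408, -0.0]
wrist_force: [-1.7, 2.3, 2.8]
grip_width: 0.0002
grasp_force: 1.3
```

```bash
python3 f.py
```

```text
t 8.9 F [-0.69  1.73  2.88] sd [0.57 0.75 0.58] pos [0.4988 0.009  0.0575]
```

Key2 is also up, at 2.9 N. Next is key3.

Request:
apply_moves(
  increments=[0,0,-0.2,0,0,0,-1,0,0,-0.4,0,0,0,-1,0,0,-0.4,0,0,0,-1,-0.4,0,-0.4,0,0,0,-1,-0.85,0,-0.4,0,0,0,-1,-1.25,0,-0.4,0,0,0,-1,-1.25,0,-0.3,0,0,0,-1,-1.25,0,-0.2,0,0,0,-1],
)

```text
time: 9.9
position: [0.5072, -0.0406, 0.065]
tool_rot: [-2.018, -2.407, 0.0]
wrist_force: [-0.9, -0.6, -0.6]
grip_width: 0.001
grasp_force: 0.0
```

Request:
apply_moves(
  increments=[0,0,0.05,0,0,0,-1,0,0,0.1,0,0,0,-1,0,0,0.14,0,0,0,-1,0,0,0.17,0,0,0,-1,0,0,0.2,0,0,0,-1,0,0,0.2,0,0,0,-1,0,0,0.2,0,0,0,-1,0,0,0.2,0,0,0,-1],
)

```text
time: 10.9
position: [0.5075, -0.0402, 0.0576]
tool_rot: [-2.018, -2.408, -0.0]
wrist_force: [-0.1, 2.3, 2.6]
grip_width: 0.0007
grasp_force: 1.3
```

```bash
python3 f.py
```

```text
t 11.2 F [-0.44  1.98  2.6 ] sd [0.38 0.32 0.3 ] pos [ 0.5076 -0.0402  0.0575]
```

Key3 is up, at 2.6 N. Next is key4.

Request:
apply_moves(
  increments=[0,0,-0.2,0,0,0,-1,0,0,-0.4,0,0,0,-1,0,0,-0.4,0,0,0,-1,-0.4,0,-0.4,0,0,0,-1,-0.85,0,-0.4,0,0,0,-1,-1.25,0,-0.4,0,0,0,-1,-1.25,0,-0.3,0,0,0,-1,-1.25,0,-0.2,0,0,0,-1],
)

```text
time: 12.2
position: [0.5159, -0.0898, 0.0649]
tool_rot: [-2.018, -2.407, 0.0]
wrist_force: [-0.2, -0.3, -0.7]
grip_width: 0.0005
grasp_force: 0.0
```

Request:
apply_moves(
  increments=[0,0,0.05,0,0,0,-1,0,0,0.1,0,0,0,-1,0,0,0.14,0,0,0,-1,0,0,0.17,0,0,0,-1,0,0,0.2,0,0,0,-1,0,0,0.2,0,0,0,-1,0,0,0.2,0,0,0,-1,0,0,0.2,0,0,0,-1],
)

```text
time: 13.2
position: [0.5163, -0.0897, 0.0575]
tool_rot: [2.018, 2.408, -0.0]
wrist_force: [0.0, -0.1, 0.6]
grip_width: 0.0003
grasp_force: 0.0
```

```bash
python3 f.py
```

```text
t 13.5 F [-0.37 -0.05  0.21] sd [0.29 0.23 0.44] pos [ 0.5163 -0.0897  0.0575]
```

There is no contact on key4 at 57.5 mm. I'll continue gently down to its latched height.

Request:
apply_moves(
  increments=[0,0,0.015,0,0,0,-1,0,0,0.03,0,0,0,-1,0,0,0.04,0,0,0,-1,0,0,0.05,0,0,0,-1,0,0,0.06,0,0,0,-1,0,0,0.07,0,0,0,-1,0,0,0.07,0,0,0,-1,0,0,0.07,0,0,0,-1],
)

```text
time: 14.5
position: [0.5163, -0.0897, 0.0549]
tool_rot: [2.017, 2.408, -0.0]
wrist_force: [-1.5, 0.4, 5.7]
grip_width: 0.0002
grasp_force: 2.5
```

```bash
python3 f.py
```

```text
t 14.8 F [-1.16  0.42  5.06] sd [0.32 0.49 0.35] pos [ 0.5163 -0.0897  0.055 ]
```

Key4 holds firm at 55 mm with 5 N, so it is the latched one. I'll lift off to finish the tap, then press it.

Request:
apply_moves(
  increments=[0,0,-0.1,0,0,0,-1,0,0,-0.2,0,0,0,-1,0,0,-0.3,0,0,0,-1,0,0,-0.3,0,0,0,-1,0,0,-0.3,0,0,0,-1,0,0,-0.3,0,0,0,-1,0,0,-0.3,0,0,0,-1,0,0,-0.3,0,0,0,-1],
)

```text
time: 15.8
position: [0.5163, -0.0896, 0.0666]
tool_rot: [-2.018, -2.408, 0.0]
wrist_force: [0.3, 0.5, -0.0]
grip_width: 0.0004
grasp_force: 0.0
```

Request:
apply_moves(
  increments=[0,0,0.1,0,0,0,-1,0,0,0.2,0,0,0,-1,0,0,0.27,0,0,0,-1,0,0,0.32,0,0,0,-1,0,0,0.36,0,0,0,-1,0,0,0.4,0,0,0,-1,0,0,0.4,0,0,0,-1,0,0,0.4,0,0,0,-1],
)

```text
time: 16.8
position: [0.5161, -0.0896, 0.0515]
tool_rot: [2.017, 2.408, -0.0]
wrist_force: [-2.9, 1.3, 7.3]
grip_width: 0.0004
grasp_force: 3.6
```

```bash
python3 f.py
```

```text
t 17.1 F [-2.12  0.42  6.86] sd [0.6  0.3  0.36] pos [ 0.5161 -0.0896  0.0515]
```

The force is 6.9 N at 3.5 mm below the latched height, so the latch should have let go. I'll retreat and check.

Request:
apply_moves(
  increments=[0,0,-0.1,0,0,0,-1,0,0,-0.3,0,0,0,-1,0,0,-0.8,0,0,0,-1,0,0,-1.6,0,0,0,-1,0,0,-2.4,0,0,0,-1,-1,0,-3,0,0,0,-1,-2,0,-3,0,0,0,-1,-3,0,-3,0,0,0,-1],
)

```text
time: 18.1
position: [0.5378, -0.2089, 0.1713]
tool_rot: [2.016, 2.407, 0.001]
wrist_force: [0.7, 0.1, -0.8]
grip_width: 0.0006
grasp_force: 0.0
```

Request:
apply_moves(
  increments=[-0.8,0,0,0,0,0,-1,-1.6,0,0,0,0,0,-1,-2.4,0,0,0,0,0,-1,-3,0,0,0,0,0,-1,-3,0,0,0,0,0,-1,-3,0,0,0,0,0,-1,-3,0,0,0,0,0,-1,-3,0,0,0,0,0,-1],
)

```text
time: 19.1
position: [0.5583, -0.325, 0.171]
tool_rot: [2.016, 2.409, 0.0]
wrist_force: [0.9, -0.2, -0.1]
grip_width: 0.0003
grasp_force: 0.0
```

```bash
python3 st.py
python3 - <<'E'
from h import *
im=bot.get_image("scene");a=cv2.imread("pics/scene0.png")
c=np.vstack([x[120:200,195:355] for x in(a,im)])
cv2.imwrite("pics/cmp.png",cv2.resize(c,None,fx=3.7,fy=3.7,interpolation=cv2.INTER_CUBIC))
for th in("bottle_mid","slidebox_mid","eyepiece_mid"): print(th,bot.mark_of("scene",th)[:1])
E
```

```text
t 19.1 [ 0.5583 -0.325   0.171 ] yaw 100.14 F [ 0.86 -0.24 -0.15] grip 0.00027921967779141217
bottle_mid [{'at': [258.8, 203.4], 'conf': 0.94}]
slidebox_mid [{'at': [319.5, 217.5], 'conf': 0.97}]
eyepiece_mid [{'at': [257.6, 205.4], 'conf': 0.65}]
```

View pics/cmp.png

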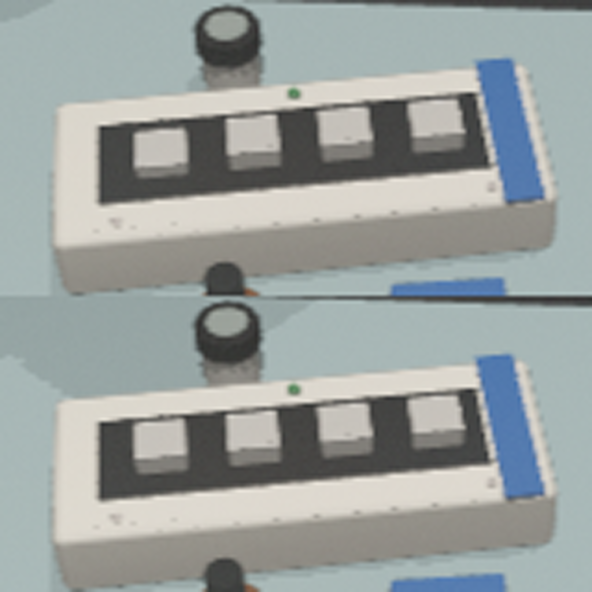

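The lower half of the picture, taken after the press, shows key4 (about 160,445) now as tall as the other three. In the upper half, taken before, it sat lower. The eyepiece (227,335), the bottle and the slide box haven't moved.

```bash
python3 -c "
from station import bot
print(bot.hand_in())"
```

```text
the job is handed in; nothing more can be done
None
```

I tapped all four keys lightly in order from the blue stripe, found key4 latched and pressed it to release it; the final picture shows all four keys up and the bottle, slide box and eyepiece unmoved, and the job is handed in.

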